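# Pop the fuse hatch of the tray warmer

### The arm

A 6-joint arm with a two-finger parallel gripper is mounted at the origin on the work surface. World frame = base frame: x ahead of the robot, y to its left, z up, the work surface at z = 0. Lengths are in m, angles in rad, forces in N, time in s.
With the tool pointing down it reaches from about 0.4 to 0.825 m from the base axis. Payload 7 kg.
Tool frame: the origin (TCP) lies midway between the tips of the shut fingers; the grasp point (between the pads) lies 19 mm behind it (arm.hold_point_z is the distance from the TCP to the grasp point, in m); z points along the fingers, x is the direction in which the jaws open and shut, and the axes are right-handed (so a half turn about z gives the same grasp; the last joint's range is limited). The gripper opens to 88 mm and grips with 3 to 60 N. Pads are 19 mm wide; open, the fingers measure 130 mm over their backs; the gripper's body (78 mm by 193 mm) begins 47 mm behind the grasp point.
Start: joints at [1.545, 0.359, 0.012, 0, -1.224, -0.288], TCP at [0.208, 0.642, 0.227] pointing down, gripper open.
Joint ranges: [-3.07, 3.07], [-1.43, 2.12], [-1.02, 1.25], [-3.03, 1.67], [-3.05, -0], [-3.03, 3.03]. Speed limits (rad/s): [2.39, 2.39, 3.01, 3.14, 3.14, 3.14].

### API

Orientations are given as [roll, pitch, yaw] about the fixed x, y, z axes, in that order (R = Rz(yaw) Ry(pitch) Rx(roll)).
In Python, from station import readout, viewer, job, arm gives the robot as it stands.
- The arm moves only by the tool apply_moves, never from a script. Its argument "deltas" is text: rows parted by semicolons, each of 4 numbers parted by spaces: the shift along the tool's x, y, z in cm, then the turn about the tool's z in rad. A call has 1 to 10 rows; each row shifts and turns the commanded pose from where the row before left it, along the tool's axes as they then stand; what a row does not reach is not made up. A row lasts 1/8 s, in which the tool goes at most 62.5 mm and 10.7 degrees, less where a joint would pass 70% of its speed; a pose out of reach is approached as far as the arm can. A call is refused whole if a number of a shift passes 6.25 or a number of a turn 0.188, either way. A call with a gripper value outside its range is refused whole. "gripper" is the closure, from -1 (fully open) to 1 (shut), so that 0 is half open, set as the call begins (left out, the last holds). The fingers move at their own pace and stop on an object; "squeeze" is the grip in N (left out, the last holds). Time passes only in rows, so rows that do not move let the fingers close. It gives the time, the measured TCP pose, the force and the opening at its end, in the units of the state.
- readout.get_state(): the state, without advancing time (a new reading comes with each control period).
- viewer.grab_frame(name): name is "scene" or "side" or "wrist"; returns a dict with "image" (420x560x3 uint8, red, green, blue), "camera_matrix" (3x3 intrinsics, pixels), "cam_to_world" (4x4, takes a point from camera to world coordinates). Camera axes: x right, y up, looking along -z (the intrinsics and any distortion apply to the point x, -y, -z); pixel columns grow to the right and rows downward; lengths in m; the calibration is good to about 2 mm. The wrist camera is an equidistant fisheye: a pixel r from the principal point sees the ray r / f radians off the axis. A picture is of the moment at which its call begins. There is no depth.
- job.job_done(): hands the job in, once; it reports no verdict.
Trained networks look in the newest picture that a camera, given by its name, has taken for a name from the list of things; names that differ only in an ending like _2 or _b are one class to them, and where a whole thing is asked for, a point or a joint stands for the part that bears it (a point fixed in the world has none). Each returns a list of dicts, best first, with "conf" (0 to 1); they miss things now and then, are a little off and sometimes report something else, mostly with a low value. They report only what shows in the picture. A call takes as long as a camera call. They do not tell look-alikes from the thing itself.
- viewer.silhouettes(camera, query): "region" (420x560 bool, what is visible of it) and "extent" ([left, top, width, height] in pixels, round what is visible of it).
The state is a dict: "t": time; "q": joint angles; "qd": joint speeds; "joint_efforts": joint torques, N m; "eef_pos": TCP position; "ee_rot": TCP orientation; "force": force on the tool from outside, world axes, zero at the start; "moment": the same for the moment, N m; "width": finger opening in m.
Only numpy, scipy, OpenCV 4.12 (cv2) and the standard library are available. Lean on these libraries where they do the work, as an engineer would, in place of code of your own. Each camera call takes 0.05 s, during which the arm holds its last target.

### The job

The sweet-tray warmer's fuses are due for a check. With the fingertips only, press the round stop button on its control box right down and let it come up; then press the free end of the fuse hatch on the same box in once until its push-push latch lets go, take the hand away and see that the hatch has popped up and stays open by itself. Do not push the hatch down again once it has popped, do not press on the similar box with the screwed-down cover, and leave everything else on the counter where it is.

Things in the scene. Friction and masses are not known exactly. Their poses are not given: they have to be found in the camera images.
- ctrl: Control box: plain steel, fixed, 170 (its x) x 120 (its y) x 85 mm high; origin: centre of its underside. At its +x end a deck carries the stop button; the rest of its top, to the -x end, is the fuse hatch, an aluminium lid 10 mm proud of the deck (lid top 95 mm above the counter). It stands left or right, and may be turned up to 1 rad.
- stop_top (a point): Centre of the top of the stop button while it is up: a black round cap 30 mm across in a dark steel collar, 103 mm above the counter, pressed straight down. The point moves with the cap.
- stop (a joint): Travel of the stop button in m: 0 up, 0.006 fully down (about 5 N); it springs back by itself.
- hatch_pad (a point): Centre of the thumb pad (a dark round mark 30 mm across) on the hatch's top face, 20 mm from its free edge, 80 mm from its hinge: press here, straight down, about 4 to 6 N until the hard stop. Shut, it is 96 mm above the counter. It moves with the hatch. Nothing near it is higher than the lid except the stop button, 137 mm away. The lid may follow the finger up as it backs off.
- hatch_hinge (a point): Middle of the hatch's hinge barrel (10 mm thick, along the box's y, 94 mm long) at the end of the lid next to the stop button. The lid is 100 mm long from here to its free edge, 94 mm wide and 12 mm thick.
- hatch (a joint): Hatch angle in rad: about 0 shut and latched, -0.11 pressed in to the hard stop (pad 9 mm lower), 0.9 fully open. The latch lets go at about -0.06 (pad 5 mm down) or deeper; as the finger backs off, a damped spring swings the lid to 0.9 within a second or so and keeps it there, free edge about 78 mm up. Pressed less, it stays latched. Pressed in fully from open, it latches again.
- junction: The similar steel box, not to be pressed: same shell (170 x 120 x 85 mm, fixed), but with an aluminium cover held by four screws and no button; its top is 98 mm high. Origin: centre of its underside. It stands in the other of the two places.
- cup: Small steel cup, 44 mm across and 55 mm high, standing loose between the boxes. Origin: centre of its underside.
- stick: A loose green sweet stick, 14 mm thick, 160 mm long, lying along its x axis. Origin: middle of its underside.
- scraper: A loose spatula lying beyond the boxes. Origin: on the counter under it.
- squeeze_a: Loose squeeze bottle, 54 mm across, 150 mm high. Origin: centre of its underside.
- squeeze_b: Second loose squeeze bottle, 54 mm across, 150 mm high. Origin: centre of its underside.
- jar: Loose glass jar, 70 mm across, 85 mm high. Origin: centre of its underside.
- plant: Loose small potted plant, 76 mm across, about 125 mm high. Origin: centre of its underside.
Things that resemble listed ones, but are neither listed nor needed, are in the scene too. What is shaped like the ctrl but purple or yellow is not meant.

How it is judged:
By the outcome, as a careful person would: the job done as asked, in the order asked, and still so for the second after the job is handed in, with the robot touching nothing.
It also fails if it takes over 42 s, if anything falls off the work surface, if the arm or the gripper's body presses on something with over 40 N, if the wrist force passes 120 N, or if a joint passes its speed limit or range.

## Working session

There is one attempt and no reset: what is moved stays moved. The work goes in short steps, Python scripts to look and compute and a tool call to move; the robot and the scene stay as the last step left them, time stands still between calls to the robot, and variables do not carry over. Pictures are saved under pics/ and viewed, and the job is handed in when it is done.

Besides the shell and the picture viewer there is one more tool, called after "Call:" as a command line: name --argument value ..., lists and objects as JSON in quotes. apply_moves: Moves the arm, as the interface text tells. Its arguments: {"type":"object","properties":{"deltas":{"type":"string"},"gripper":{"type":"number"},"squeeze":{"type":"number"}},"required":["deltas"]}

```bash
ls; mkdir -p pics; cat > h.py <<'E'
import numpy as np,cv2
from station import readout,viewer,job,arm
def grab(cam,name):
    f=viewer.grab_frame(cam); cv2.imwrite(f'pics/{name}.png',f['image'][:,:,::-1])
    np.savez(f'pics/{name}.npz',im=f['image'],K=f['camera_matrix'],T=f['cam_to_world'],d=np.array(f.get('distortion',[])) ); return f
def ray(f,u,v,fish=False):
    K=np.array(f['K'] if 'K' in f else f['camera_matrix']);T=np.array(f['T'] if 'T' in f else f['cam_to_world'])
    x=(u-K[0,2])/K[0,0];y=(v-K[1,2])/K[1,1]
    if fish:
        r=np.hypot(x,y);s=np.sin(r)/max(r,1e-9);d=np.array([x*s,-y*s,-np.cos(r)])
    else: d=np.array([x,-y,-1.])
    return T[:3,3],T[:3,:3]@d
def atz(f,u,v,z,fish=False):
    o,d=ray(f,u,v,fish); return o+d*(z-o[2])/d[2]
def proj(f,p,fish=False):
    K=np.array(f['K'] if 'K' in f else f['camera_matrix']);T=np.array(f['T'] if 'T' in f else f['cam_to_world'])
    c=T[:3,:3].T@(np.array(p)-T[:3,3]);x,y,z=c[0],-c[1],-c[2]
    if fish:
        r=np.hypot(x,y);th=np.arctan2(r,z);x,y=x/r*th,y/r*th
    else: x,y=x/z,y/z
    return K[0,0]*x+K[0,2],K[1,1]*y+K[1,2]
E
python3 - <<'E'
from h import *
np.set_printoptions(precision=4,suppress=True)
for c in('scene','side','wrist'):
    f=grab(c,c+'0');print(c,f.keys(),f['camera_matrix'],f['cam_to_world'])
print(readout.get_state())
E
```

```text
pics
scene dict_keys(['image', 'camera_matrix', 'cam_to_world']) [[516.2935   0.     277.3504]
 [  0.     516.2935 213.5913]
 [  0.       0.       1.    ]] [[-0.5378 -0.6815  0.4964  1.1363]
 [ 0.8431 -0.4406  0.3084  0.4066]
 [ 0.0086  0.5843  0.8115  1.1378]
 [ 0.      0.      0.      1.    ]]
side dict_keys(['image', 'camera_matrix', 'cam_to_world']) [[459.2157   0.     270.8743]
 [  0.     459.2157 206.0042]
 [  0.       0.       1.    ]] [[-0.961   0.2127 -0.1767  0.3123]
 [-0.276  -0.6963  0.6626  0.7773]
 [ 0.0179  0.6855  0.7278  0.9644]
 [ 0.      0.      0.      1.    ]]
wrist dict_keys(['image', 'camera_matrix', 'cam_to_world']) [[325.1923   0.     281.716 ]
 [  0.     325.1923 209.4589]
 [  0.       0.       1.    ]] [[-0.3095  0.9195  0.2422  0.2745]
 [-0.9509 -0.2998 -0.077   0.6201]
 [ 0.0018 -0.2541  0.9672  0.3834]
 [ 0.      0.      0.      1.    ]]
{'t': 0.15, 'q': array([ 1.5451,  0.3592,  0.0113, -0.0002, -1.2241, -0.2881]), 'qd': array([ 0.0023, -0.0025,  0.0032,  0.0005,  0.0003, -0.0015]), 'joint_efforts': array([ -0.001 , -58.3275,  29.3293,   7.0011,   0.0088,  -0.0001]), 'eef_pos': array([0.2083, 0.6417, 0.2258]), 'ee_rot': array([-3.1414, -0.0013, -1.8846]), 'force': array([ 0.1906,  0.6425, -0.053 ]), 'moment': array([ 0.0853, -0.0055,  0.0393]), 'width': 0.08764387653758691}
```

View pics/scene0.png

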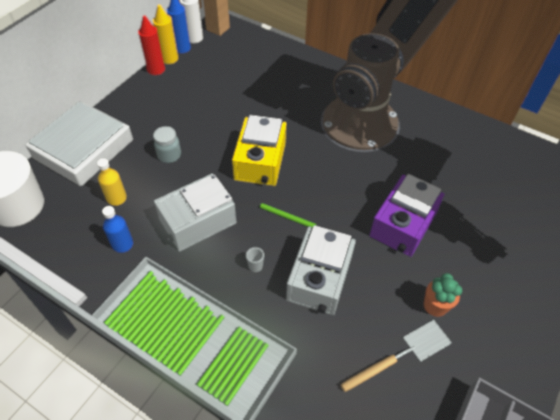

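View pics/side0.png

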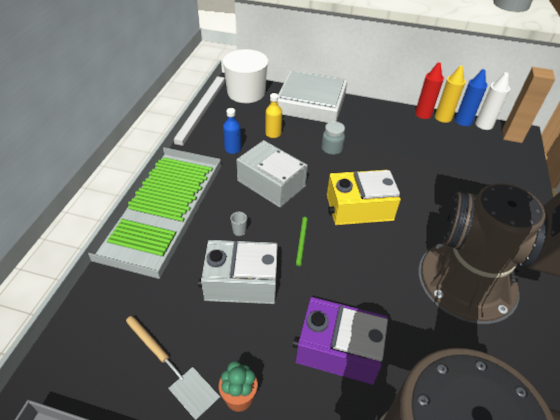

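View pics/wrist0.png

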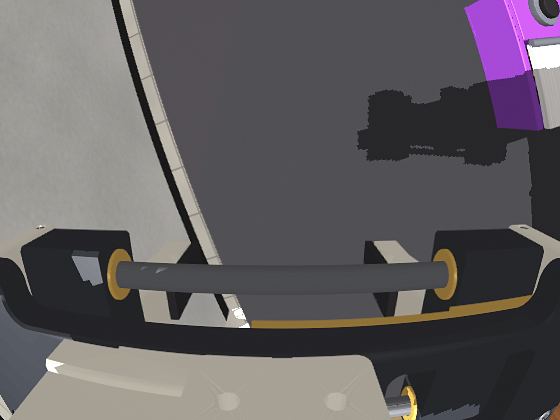

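Candidates: the plain steel box with the black button at scene (320,265), side (240,270). The others are purple (408,213), yellow (260,150), and the screwed-cover steel box at (195,210). I choose the first and check it in a close crop.

```bash
python3 - <<'E'
from h import *
a=np.load('pics/scene0.npz')['im'][215:320,270:370,::-1];b=np.load('pics/side0.npz')['im'][225:315,190:290,::-1]
a=cv2.resize(a,None,fx=4,fy=4,interpolation=2);b=cv2.resize(b,None,fx=4,fy=4,interpolation=2)
o=np.zeros((420,800,3),np.uint8);o[:a.shape[0],:400]=a;o[:b.shape[0],400:]=b
cv2.imwrite('pics/crop0.png',o)
for c in('scene','side'):
  for r in viewer.silhouettes(c,'ctrl')[:5]:print(c,r['conf'],r['extent'])
  for n in('stop_top','hatch_pad'):
    for r in viewer.silhouettes(c,n)[:3]:print(c,n,r['conf'],r['extent'])
E
```

```text
scene 0.92 [368.9, 173.3, 72.8, 82.8]
scene 0.63 [228.0, 113.7, 60.6, 74.3]
scene 0.55 [285.2, 225.8, 72.2, 89.7]
scene stop_top 0.59 [250.1, 144.6, 11.9, 9.4]
scene stop_top 0.54 [395.2, 212.7, 11.8, 8.5]
scene stop_top 0.5 [308.8, 267.8, 9.9, 15.9]
scene hatch_pad 0.96 [301.4, 227.2, 49.7, 45.8]
scene hatch_pad 0.58 [244.8, 112.7, 39.5, 33.9]
scene hatch_pad 0.57 [390.8, 175.0, 52.8, 41.1]
side 0.96 [199.5, 240.2, 81.7, 66.6]
side 0.94 [329.8, 170.9, 71.7, 53.0]
side 0.88 [291.9, 295.9, 94.1, 90.2]
side stop_top 0.57 [210.1, 251.0, 10.8, 10.6]
side stop_top 0.48 [336.5, 178.8, 11.3, 9.5]
side stop_top 0.43 [309.4, 312.5, 16.0, 13.4]
side hatch_pad 0.89 [353.6, 173.7, 45.3, 25.5]
side hatch_pad 0.82 [226.7, 244.9, 53.5, 35.9]
side hatch_pad 0.82 [330.6, 307.6, 55.1, 54.4]
```

View pics/crop0.png

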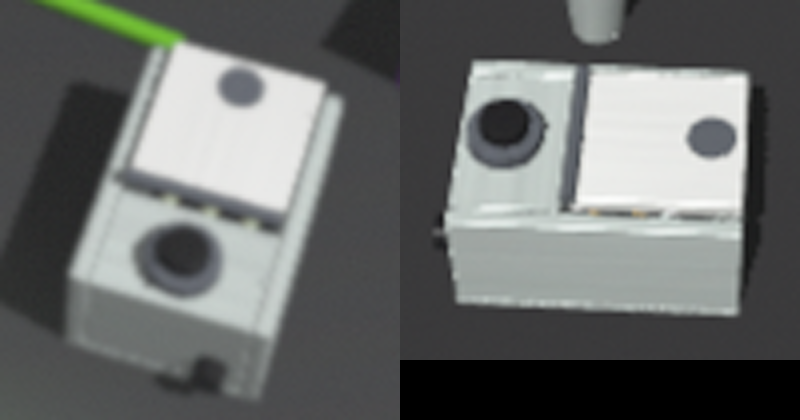

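The crop shows the plain steel box: black button at scene (316,277.5) / side (216,255), pad at scene (330,236.7) / side (268,259.2). No screws, so this is the right one.

```bash
python3 - <<'E'
from h import *
np.set_printoptions(precision=4,suppress=True)
a=dict(np.load('pics/scene0.npz'));b=dict(np.load('pics/side0.npz'))
S=[atz(a,316,277.5,.103),atz(b,216,255,.103)];P=[atz(a,330,236.7,.096),atz(b,268,259.2,.096)]
print(S,P)
def tri(p,q):
    (o,d),(o2,e)=ray(a,*p),ray(b,*q);s=np.linalg.lstsq(np.c_[d,-e],o2-o,rcond=None)[0];return (o+d*s[0]+o2+e*s[1])/2
s=tri((316,277.5),(216,255));p=tri((330,236.7),(268,259.2));print(s,p,np.linalg.norm((s-p)[:2]))
s=np.mean(S,0);p=np.mean(P,0);d=s-p;print(s,p,np.hypot(*d[:2]),np.arctan2(d[1],d[0]),np.hypot(*s[:2]),np.hypot(*p[:2]))
for n in['cup','plant','stick']:
  for f,c in((a,'scene'),(b,'side')):
    for r in viewer.silhouettes(c,n)[:2]:
        l,t,w,h=r['extent'];print(n,c,r['conf'],r['extent'],atz(f,l+w/2,t+h/2,.03))
E
```

```text
[array([0.6063, 0.1832, 0.103 ]), array([0.6007, 0.1817, 0.103 ])] [array([0.4879, 0.1543, 0.096 ]), array([0.4823, 0.1532, 0.096 ])]
[0.6028 0.1805 0.0984] [0.4838 0.1517 0.0913] 0.12238380153835579
[0.6035 0.1824 0.103 ] [0.4851 0.1538 0.096 ] 0.12177775789893908 0.23763417491777183 0.6304572234419139 0.5089153464335038
cup scene 0.66 [243.7, 245.6, 20.8, 27.0] [0.6075 0.0121 0.03  ]
cup scene 0.57 [301.6, 223.3, 49.6, 47.2] [0.4788 0.1457 0.03  ]
cup side 0.7 [231.1, 209.1, 17.3, 27.7] [0.6021 0.0116 0.03  ]
cup side 0.4 [216.0, 363.3, 40.2, 51.2] [0.4659 0.4376 0.03  ]
plant scene 0.65 [421.8, 270.2, 40.0, 47.6] [0.4449 0.4421 0.03  ]
plant scene 0.61 [154.5, 128.2, 28.2, 34.3] [ 0.4241 -0.4124  0.03  ]
plant side 0.55 [217.4, 364.8, 38.2, 47.8] [0.4652 0.437  0.03  ]
stick scene 0.76 [265.8, 204.5, 51.7, 23.5] [0.4454 0.0219 0.03  ]
stick side 0.62 [298.2, 219.1, 8.9, 46.6] [0.424  0.0277 0.03  ]
stick side 0.45 [266.2, 93.0, 16.3, 43.0] [ 0.6471 -0.4927  0.03  ]
```

```bash
python3 - <<'E'
from h import *
np.set_printoptions(precision=4,suppress=True)
b=dict(np.load('pics/side0.npz'))
q=lambda x,y,z:atz(b,190+(x-400)/4,225+y/4,z)
c=[q(473,62,.085),q(748,72,.095),q(740,225,.085),q(450,215,.085)];print(np.array(c))
for i in range(4):print(np.linalg.norm(c[i]-c[(i+1)%4]))
h=q(573,140,.1);print('hinge',h)
E
```

```text
[[0.6405 0.1332 0.085 ]
 [0.4753 0.0997 0.095 ]
 [0.4518 0.2005 0.085 ]
 [0.6121 0.2416 0.085 ]]
0.16889551109599713
0.10402499440553334
0.1655471024254276
0.11206300947344924
hinge [0.5582 0.1817 0.1   ]
```

Call:
apply_moves --deltas "2.7 -4.4 0 0;2.7 -4.4 0 0;2.7 -4.4 0 0;2.7 -4.4 0 0;2.7 -4.4 0 0;2.7 -4.4 0 0;2.7 -4.4 0 0;0 0 0 -0.14;0 0 0 -0.14;0 0 0 -0.14" --gripper 1 --squeeze 20

```text
t: 2.0
eef_pos: [0.4432, 0.3669, 0.2267]
ee_rot: [-3.141, 0.0, -1.461]
force: [0.2, -0.4, 0.3]
width: 0.0007
```

```bash
cat > go.py <<'E'
from h import *
import sys
np.set_printoptions(precision=4,suppress=True)
s=readout.get_state();y=s['ee_rot'][2];t=np.array(list(map(float,sys.argv[1:4])))
d=t-s['eef_pos'];x=np.array([np.cos(y),np.sin(y)]);yy=np.array([np.sin(y),-np.cos(y)])
print(s['t'],s['eef_pos'],s['ee_rot'],'f',s['force'],'w',s['width'],'tool cm',100*np.array([d[:2]@x,d[:2]@yy,-d[2]]),'turn',-(float(sys.argv[4])-y),'q6',s['q'][5])
E
python3 go.py 0.6035 0.1824 0.2 -1.333
python3 -c "
from h import *
grab('wrist','w1')"
```

```text
2.0 [0.4432 0.3669 0.2267] [-3.1414  0.0002 -1.4605] f [ 0.2081 -0.3752  0.2826] w 0.0006945940919641966 tool cm [ 20.1001 -13.9025   2.6727] turn -0.1275387257064411 q6 0.6497129298681625
```

View pics/w1.png

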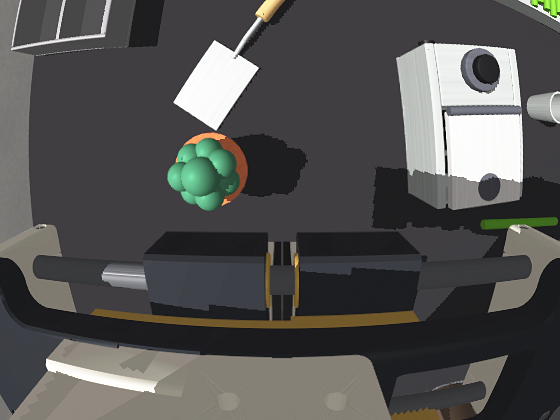

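Wrist view: button cap at about (486,69), pad at (489,186); plant left, clear of path. Cross-checking, then moving on.

```bash
python3 -c "
from h import *
f=dict(np.load('pics/w1.npz'))
print(atz(f,486,69,.103,True),atz(f,489,186,.096,True))"
```

```text
[0.60226646 0.18187236 0.103     ] [0.48573699 0.15290674 0.096     ]
```

Call:
apply_moves --deltas "4 -2.8 0 0;4 -2.8 0 0;4 -2.8 0 0;4 -2.8 0 0;4 -2.6 0 0;0 0 0 -0.128;0 0 0 0"

```text
t: 2.92
eef_pos: [0.6016, 0.1824, 0.2264]
ee_rot: [3.141, -0.0, -1.34]
force: [-0.5, 0.0, -0.3]
width: 0.0002
```

```bash
python3 go.py 0.6035 0.1824 0.12 -1.333
python3 -c "
from h import *
grab('wrist','w2')"
```

```text
2.925 [0.6016 0.1824 0.2264] [ 3.1413 -0.0001 -1.3402] f [-0.469   0.0437 -0.2887] w 0.0001613816985600142 tool cm [ 0.0389 -0.1854 10.6355] turn -0.007181232507949664 q6 1.1971174140187004
```

View pics/w2.png

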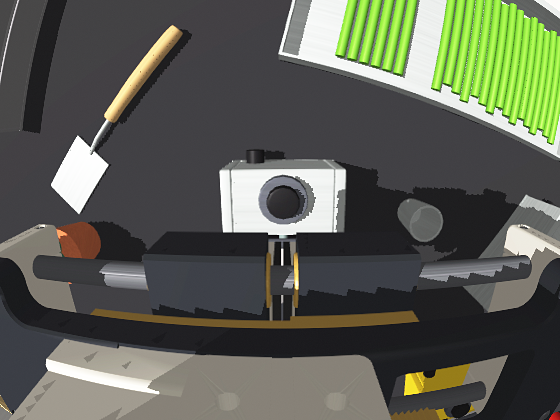

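Wrist agrees (0.602, 0.182) within 2 mm. I'm over the button, so descending.

Call:
apply_moves --deltas "0 -0.1 3 0;0 0 3 0;0 0 3 0;0 0 2 0;0 0 0.6 0;0 0 0 0"

```text
t: 3.72
eef_pos: [0.6024, 0.1837, 0.1109]
ee_rot: [-3.141, -0.0, -1.337]
force: [-0.7, -0.2, -0.1]
width: 0.0004
```

```bash
python3 go.py 0.603 0.1822 0.097 -1.333; python3 -c "
from h import *
f=dict(np.load('pics/w2.npz'));print(atz(f,284,202,.103,True))
f=grab('side','s2');cv2.imwrite('pics/s2c.png',cv2.resize(f['image'][150:320,150:350,::-1],None,fx=3,fy=3))"
```

```text
3.725 [0.6024 0.1837 0.1109] [-3.1414 -0.0001 -1.3372] f [-0.7266 -0.2432 -0.1154] w 0.00044168233506750704 tool cm [ 0.1572 -0.028   1.3881] turn -0.004159319558525665 q6 1.198752097557727
[0.60442949 0.1798718  0.103     ]
```

View pics/s2c.png

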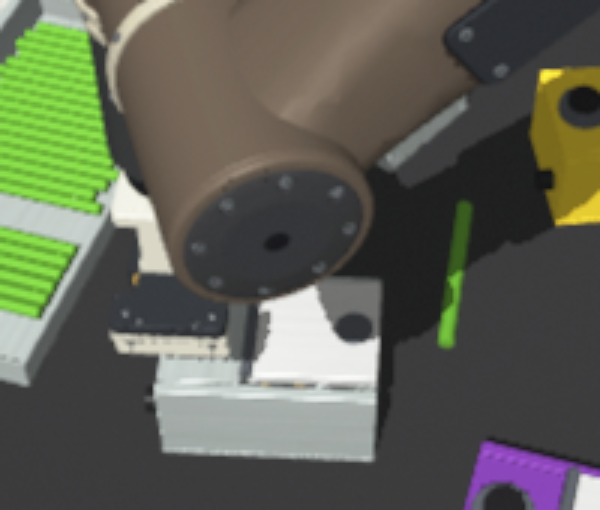

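The side view shows the tips above the button; pressing in small steps.

Call:
apply_moves --deltas "0.1 0 0.6 0;0 0 0.4 0;0 0 0.2 0;0 0 0.2 0;0 0 0 0"

```text
t: 4.4
eef_pos: [0.6037, 0.1829, 0.1009]
ee_rot: [-3.137, 0.0, -1.335]
force: [-9.8, 1.3, 28.2]
width: 0.0005
```

```bash
python3 go.py 0.603 0.1822 0.097 -1.333; python3 -c "
from h import *
s=readout.get_state();print(s['moment'],s['force'])
f=grab('wrist','w3');g=grab('scene','c3')
cv2.imwrite('pics/c3c.png',np.hstack([cv2.resize(f['image'][170:300,180:380,::-1],None,fx=2,fy=2),cv2.resize(g['image'][220:350,250:450,::-1],None,fx=2,fy=2)]))"
```

```text
4.4 [0.6037 0.1829 0.1009] [-3.1374  0.0004 -1.3354] f [-9.8051  1.2912 28.2097] w 0.0005207849662907362 tool cm [0.0464 0.0863 0.3891] turn -0.0023544559088179984 q6 1.2016295034968463
[0.2973085  3.71408916 0.00841454] [-9.80510498  1.29119175 28.20966739]
```

View pics/c3c.png

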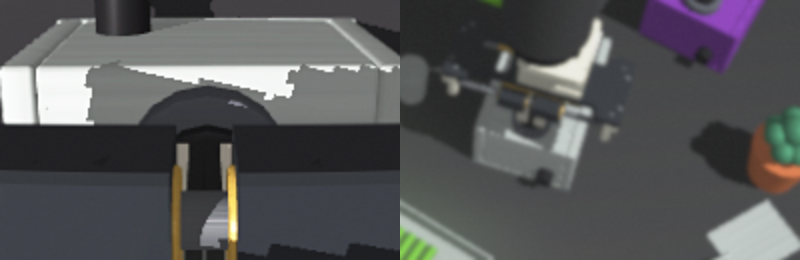

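Stiff contact at 28 N, higher than I expected. I'm backing off in small steps to read the force profile.

Call:
apply_moves --deltas "0 0 -0.1 0;0 0 0 0"

```text
t: 4.75
eef_pos: [0.6037, 0.1828, 0.101]
ee_rot: [-3.138, 0.001, -1.336]
force: [-6.6, 0.8, 21.0]
width: 0.0004
```

Call:
apply_moves --deltas "0 0 -0.1 0;0 0 0 0"

```text
t: 5.0
eef_pos: [0.6036, 0.1828, 0.1011]
ee_rot: [-3.138, 0.001, -1.336]
force: [-4.6, 1.6, 14.7]
width: 0.0003
```

Call:
apply_moves --deltas "0 0 -0.1 0;0 0 0 0"

```text
t: 5.25
eef_pos: [0.6036, 0.1828, 0.1013]
ee_rot: [-3.139, 0.001, -1.336]
force: [-2.1, 1.3, 9.4]
width: 0.0003
```

Call:
apply_moves --deltas "0 0 -0.1 0;0 0 0 0"

```text
t: 5.5
eef_pos: [0.6035, 0.1828, 0.1015]
ee_rot: [-3.139, 0.001, -1.336]
force: [0.7, 1.8, 5.4]
width: 0.0004
```

Call:
apply_moves --deltas "0 0 -0.1 0;0 0 0 0"

```text
t: 5.75
eef_pos: [0.6034, 0.1827, 0.102]
ee_rot: [-3.14, 0.0, -1.336]
force: [2.2, 3.3, 4.3]
width: 0.0006
```

Call:
apply_moves --deltas "0 0 -0.1 0;0 0 0 0"

```text
t: 6.0
eef_pos: [0.6028, 0.1822, 0.1027]
ee_rot: [-3.141, -0.0, -1.337]
force: [2.2, 2.4, 4.8]
width: 0.0007
```

Call:
apply_moves --deltas "0 0 -0.1 0;0 0 0 0"

```text
t: 6.25
eef_pos: [0.6025, 0.182, 0.1035]
ee_rot: [3.141, -0.0, -1.337]
force: [3.3, 1.4, 3.2]
width: 0.0001
```

Call:
apply_moves --deltas "0 0 -0.1 0;0 0 0 0"

```text
t: 6.5
eef_pos: [0.6024, 0.1819, 0.1044]
ee_rot: [3.141, -0.0, -1.337]
force: [2.1, 0.9, 2.4]
width: 0.0008
```

Call:
apply_moves --deltas "0 0 -0.1 0;0 0 0 0"

```text
t: 6.75
eef_pos: [0.6023, 0.1819, 0.1054]
ee_rot: [3.141, -0.0, -1.337]
force: [2.1, 0.4, 2.2]
width: 0.0004
```

Call:
apply_moves --deltas "0 0 -0.1 0;0 0 0 0"

```text
t: 7.0
eef_pos: [0.6023, 0.182, 0.1064]
ee_rot: [3.141, -0.0, -1.337]
force: [1.4, -0.1, 2.2]
width: 0.0006
```

Call:
apply_moves --deltas "0 0 -0.1 0;0 0 0 0"

```text
t: 7.25
eef_pos: [0.6022, 0.182, 0.1073]
ee_rot: [3.141, -0.0, -1.337]
force: [0.2, -0.2, 1.4]
width: 0.0005
```

Call:
apply_moves --deltas "0 0 -0.1 0;0 0 0 0"

```text
t: 7.5
eef_pos: [0.6022, 0.1821, 0.1083]
ee_rot: [3.141, -0.0, -1.337]
force: [-0.7, 0.7, 0.5]
width: -0.0001
```

Force profile: about 5 N over 6.5 mm of spring travel, then a hard stop, then back to zero. So the button went fully down and came up, and the z readout runs about 4–5 mm high. Next I go up and over to the pad.

Call:
apply_moves --deltas "0 0 -2 0;0 0 -2 0;0 0 -1 0;0 0 0 0"

```text
t: 8.0
eef_pos: [0.6027, 0.1824, 0.159]
ee_rot: [-3.141, 0.001, -1.337]
force: [-0.0, 0.1, -0.2]
width: 0.0004
```

```bash
python3 go.py 0.485 0.1535 0.15 -1.333
```

```text
8.0 [0.6027 0.1824 0.159 ] [-3.1406  0.0005 -1.3367] f [-0.0415  0.1437 -0.2038] w 0.00042557065640832847 tool cm [ 0.0763 12.1221  0.8985] turn -0.0036575992142535707 q6 1.2018157602770592
```

Call:
apply_moves --deltas "0 3 0 0;0 3 0 0;0 3 0 0;0 3 0 0;0.1 0.1 0 0;0 0 0 0"

```text
t: 8.75
eef_pos: [0.4853, 0.1532, 0.1583]
ee_rot: [3.142, -0.0, -1.336]
force: [0.2, 1.2, -0.5]
width: 0.0005
```

```bash
python3 go.py 0.485 0.1535 0.108 -1.333;python3 -c "
from h import *
f=grab('wrist','w4');g=grab('side','s4')
cv2.imwrite('pics/c4c.png',np.hstack([cv2.resize(f['image'][120:320,180:380,::-1],None,fx=2,fy=2),cv2.resize(g['image'][170:370,150:350,::-1],None,fx=2,fy=2)]))"
```

```text
8.75 [0.4853 0.1532 0.1583] [ 3.1416 -0.0001 -1.3363] f [ 0.1968  1.2448 -0.5475] w 0.00048394677864395364 tool cm [-0.0348  0.0236  5.0334] turn -0.0033185547228555823 q6 1.1129862813529987
```

View pics/c4c.png

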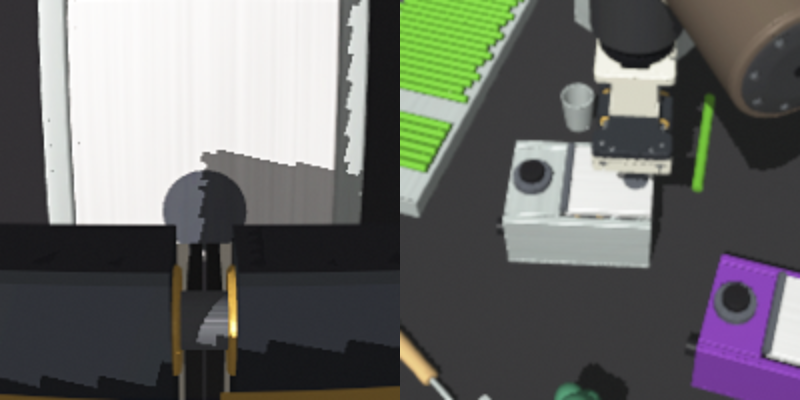

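Pad is in line under the fingertips, button is up, lid shut. Descending.

Call:
apply_moves --deltas "0 0 2 0;0 0 2 0;0 0 0.9 0;0 0 0 0"

```text
t: 9.35
eef_pos: [0.4852, 0.1529, 0.1089]
ee_rot: [3.14, -0.001, -1.337]
force: [1.0, 0.0, 0.1]
width: 0.0007
```

Call:
apply_moves --deltas "0 0 0.4 0;0 0 0.3 0;0 0 0 0"

```text
t: 9.72
eef_pos: [0.4851, 0.1531, 0.1026]
ee_rot: [-3.141, 0.0, -1.337]
force: [0.4, -0.2, 0.1]
width: 0.0006
```

Call:
apply_moves --deltas "0 0 0.3 0;0 0 0 0"

```text
t: 9.98
eef_pos: [0.485, 0.1531, 0.0994]
ee_rot: [3.141, -0.0, -1.337]
force: [0.0, -0.5, 1.1]
width: 0.0003
```

Call:
apply_moves --deltas "0 0 0.3 0;0 0 0.3 0;0 0 0 0"

```text
t: 10.35
eef_pos: [0.485, 0.1531, 0.0935]
ee_rot: [3.141, -0.0, -1.337]
force: [-2.2, 1.2, 4.4]
width: 0.0006
```

Call:
apply_moves --deltas "0 0 0.2 0;0 0 0 0"

```text
t: 10.6
eef_pos: [0.4848, 0.153, 0.0916]
ee_rot: [3.141, -0.0, -1.337]
force: [-4.2, 1.1, 3.9]
width: 0.0004
```

Call:
apply_moves --deltas "0 0 0.2 0;0 0 0 0"

```text
t: 10.85
eef_pos: [0.4847, 0.153, 0.0895]
ee_rot: [3.141, -0.0, -1.337]
force: [-3.9, -0.1, 5.2]
width: 0.0003
```

Call:
apply_moves --deltas "0 0 0.2 0;0 0 0 0"

```text
t: 11.1
eef_pos: [0.4849, 0.1529, 0.0875]
ee_rot: [3.141, -0.0, -1.337]
force: [-3.6, 0.6, 4.6]
width: 0.0005
```

Call:
apply_moves --deltas "0 0 0.2 0;0 0 0 0"

```text
t: 11.35
eef_pos: [0.485, 0.153, 0.0868]
ee_rot: [-3.142, -0.0, -1.336]
force: [-9.3, -0.9, 18.3]
width: 0.0004
```

```bash
python3 -c "
from h import *
s=readout.get_state();print(s['moment'],s['force'],s['eef_pos'],s['q'])"
```

```text
[-0.36388867  3.51711785  0.03308952] [-9.29028622 -0.87050622 18.32062542] [0.48499422 0.15296763 0.08684807] [ 6.92485675e-01  2.27322512e-01 -5.34782991e-01  4.10958520e-04
 -8.08833050e-01  1.11269728e+00]
```

The moment shows contact at the tip centre for both presses, and the hatch is at its hard stop. Now I lift away straight up.

Call:
apply_moves --deltas "0 0 -0.5 0;0 0 -1.5 0;0 0 -3 0;0 0 -4 0;0 0 -4 0;0 0 -4 0;0 0 -2 0;0 0 0 0"

```text
t: 12.35
eef_pos: [0.4861, 0.1536, 0.278]
ee_rot: [-3.137, 0.002, -1.337]
force: [0.5, 0.4, -0.3]
width: 0.0005
```

```bash
python3 -c "
from h import *
f=grab('scene','c5');g=grab('side','s5');print(readout.get_state()['eef_pos'])
cv2.imwrite('pics/c5c.png',np.hstack([cv2.resize(f['image'][150:350,230:430,::-1],None,fx=2,fy=2),cv2.resize(g['image'][170:370,150:350,::-1],None,fx=2,fy=2)]))"
```

```text
[0.48502805 0.15309198 0.27551786]
```

View pics/c5c.png

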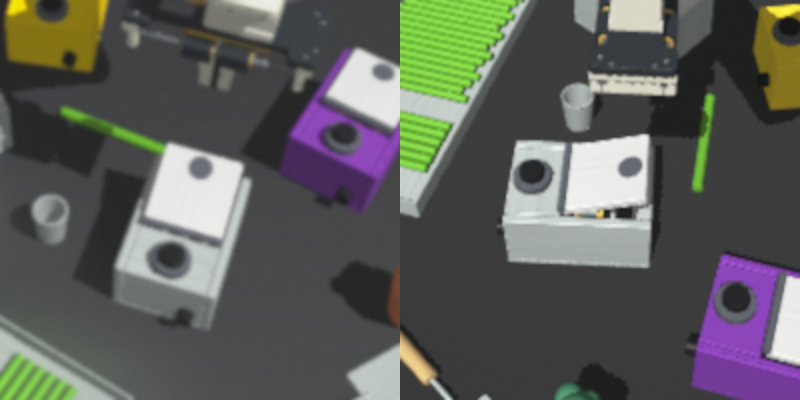

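The lid is swinging open and the button looks up. I'll move the hand a bit higher, let it settle and look again.

Call:
apply_moves --deltas "0 0 -2 0;0 0 0 0;0 0 0 0;0 0 0 0;0 0 0 0;0 0 0 0;0 0 0 0;0 0 0 0;0 0 0 0;0 0 0 0"

```text
t: 13.7
eef_pos: [0.4851, 0.1531, 0.2956]
ee_rot: [-3.142, 0.0, -1.337]
force: [0.2, -0.3, 0.1]
width: 0.0003
```

```bash
python3 -c "
from h import *
f=grab('scene','c6');g=grab('side','s6');print(readout.get_state()['force'])
cv2.imwrite('pics/c6c.png',np.hstack([cv2.resize(f['image'][150:350,230:430,::-1],None,fx=2,fy=2),cv2.resize(g['image'][170:370,150:350,::-1],None,fx=2,fy=2)]))
a=dict(np.load('pics/scene0.npz'));b=dict(np.load('pics/side0.npz'))
"
```

```text
[-0.32089991 -0.17599591 -0.26831337]
```

View pics/c6c.png

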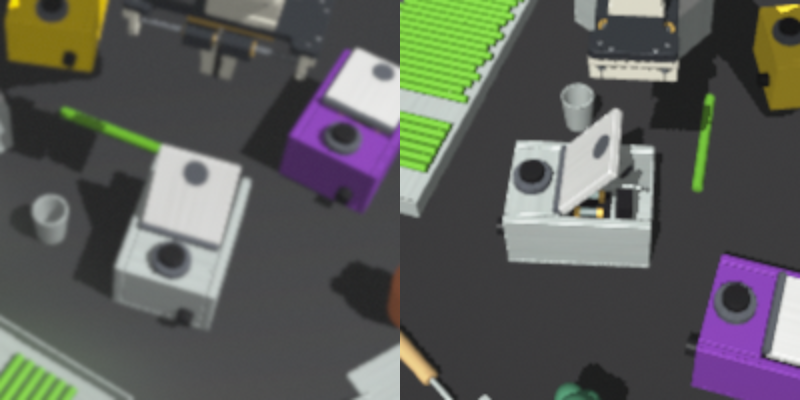

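Call:
apply_moves --deltas "0 0 0 0;0 0 0 0;0 0 0 0;0 0 0 0;0 0 0 0;0 0 0 0;0 0 0 0;0 0 0 0"

```text
t: 14.8
eef_pos: [0.4851, 0.1531, 0.2956]
ee_rot: [3.142, -0.0, -1.337]
force: [0.1, 0.2, 0.6]
width: 0.0006
```

```bash
python3 -c "
from h import *
g=grab('side','s7');p=np.load('pics/s6.npz')['im'];o=np.load('pics/side0.npz')['im']
c=(slice(205,310),slice(190,290))
print(np.abs(g['image'][c].astype(int)-p[c]).mean())
cv2.imwrite('pics/s7c.png',np.hstack([o[:,:400,::-1],g['image'][:,:400,::-1]]))
"
```

```text
0.5243492063492063
```

View pics/s7c.png

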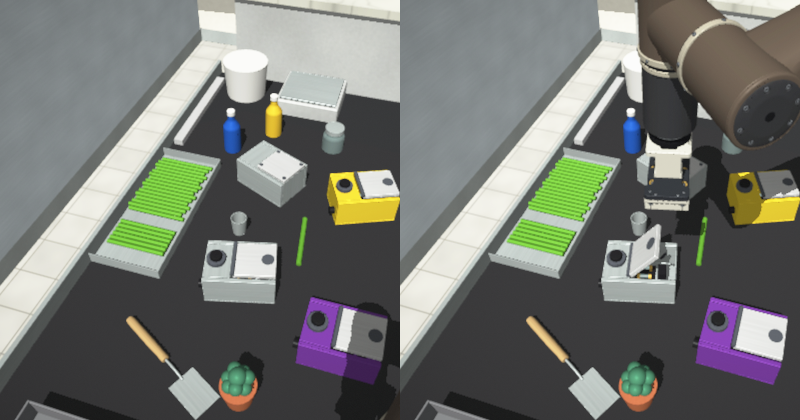

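Hatch stands open and still, button is up, and everything else in view is unmoved. Handing in.

```bash
python3 -c "
from h import *
print(job.job_done())"
```

```text
the job is handed in; nothing more can be done
None
```

I pressed the stop button down to its hard stop and let it come up. Then I pressed the hatch pad in once to its hard stop and lifted away, and the hatch popped open. The job was handed in at about 15 s.

- **Button:** the force built up to about 5 N over roughly 6.5 mm, then hit a hard stop. I pressed on to 28 N before backing off to zero. The pictures show it up.
- **Hatch:** it took about 4–5 N, then met the hard stop at 18 N with the pad at 87 mm. The last two pictures, about 1 s apart, show the lid fully open and not moving, with the hand clear and the wrist force near zero.
- **Rest of the counter:** nothing visible in the last side picture has moved. The arm hid the jar, the second bottle and part of the screwed-cover box there. I never pressed on that box.

**Checks that disagreed:**
- **Button height:** it hit its hard stop at a height reading of about 101 mm, not the expected 97 mm, while the pad's stop was as expected. I did not find out why. The travel and force, and the contact being at the fingertip centre, still point to a full press.
- **Button-to-pad distance:** I measured about 122 mm, not 137 mm. I took 137 mm as running to the button's far edge.

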